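# Lock the pulley on its axle with the push-on clip

## Task

The pulley on the upright axle of the grey stand still has to be locked on: do it with the larger of the two white plastic axle clips. Take that clip by its upright tab and push it sideways, open end first, into the groove just above the pulley until it snaps fully home round the axle, then let go. Leave the smaller clip where it lies.

Things in the scene. Friction and masses are not known exactly. Their poses are not given: they have to be found in the camera images.
- big_clip_tab (a point): Grip point on the upright tab of the larger white axle clip, a flat U lying on the bench: 7 mm thick, 75 mm long, 53 mm wide, about 50 g. The tab, at its closed end, is 18 mm along x, 14 mm across y, its top 41 mm above the clip's underside; this point is at its middle, 30 mm above the underside. x points level from tab to open mouth, z up. Take it across y from above.
- big_clip_throat (a point): Where the axle sits in the larger clip when home: 37 mm ahead (+x) of the tab point, 3.5 mm above the underside; same axes. Throat 26 mm wide; 11 mm ahead of it two springy arms narrow to 20 mm, then flare to a 44 mm mouth, tips 28 mm ahead. The arms give way at a few newtons (under 10) and snap shut behind the axle; then the clip stops hard.
- groove (a point): On the upright axle's axis where a seated clip's throat point lies: 53.5 mm above the bench, 3.5 mm above the black pulley's flat top (90 mm across). The groove starts at that top, 24 mm in diameter, 13 mm high; above it the axle's head, 32 mm across, 12 mm high. Clip enters from any side, level, its underside 0 to 6 mm above the pulley, and may rest on it. Base 120 x 120 x 18 mm, fixed.
- small_clip_tab (a point): Grip point on the tab of the smaller clip, same shape at 0.62 of the size (46 mm long, tab top 25 mm above the bench, this point 18.6 mm above it). It does not fit this axle: leave it where it lies.
Mind the look-alikes: they are no part of the job. Leave any green or red look-alike of the part that bears big_clip_tab alone. Leave any orange look-alike of the part that bears groove alone.

How it is judged:
By the outcome, as a careful person would: the job done as asked, in the order asked, and still so for the second after the job is handed in, with the robot touching nothing.
It also fails if it takes over 38 s, if anything falls off the work surface, if the arm or the gripper's body presses on something with over 40 N, if the wrist force passes 120 N, or if a joint passes its speed limit or range.

## Robot

A 6-joint arm with a two-finger parallel gripper is mounted at the origin on the work surface. World frame = base frame: x ahead of the robot, y to its left, z up, the work surface at z = 0. Lengths are in m, angles in rad, forces in N, time in s.
With the tool pointing down it reaches from about 0.375 to 0.9 m from the base axis. Payload 3.1 kg.
Tool frame: the origin (TCP) lies midway between the tips of the shut fingers; the grasp point (between the pads) lies 19 mm behind it; x points along the fingers, y is the direction in which the jaws open and shut, and the axes are right-handed (so a half turn about x gives the same grasp; the last joint's range is limited). The gripper opens to 87 mm and grips with 3 to 60 N. Pads are 19 mm wide; open, the fingers measure 117 mm over their backs; the gripper's body (75 mm by 190 mm) begins 51 mm behind the grasp point.
Start: joints at [1.012, 0.527, 1.433, -0, 1.181, -0.178], TCP at [0.232, 0.58, 0.223] pointing down, gripper open.
Joint ranges: [-3.08, 3.08], [-0.75, 2.2], [0.22, 2.44], [-1.43, 4.57], [0, 2.65], [-2.85, 2.85]. Speed limits (rad/s): [2.79, 2.79, 3.14, 3.14, 3.14, 3.14].

## Interface

Orientations are given as a unit quaternion [x, y, z, w].
In Python, from rig import get_obs, imaging, robot gives the robot as it stands.
- The arm moves only by the shell command python3 -m inch 'ROWS' [FORCE]. ROWS is JSON, a list of rows, each a list of 3 entries, a list of its own where there are three numbers: the finger opening in mm, from 0 to 87, then the shift along the tool's x, y, z in mm, then the turn, a rotation vector about the tool's x, y, z in degrees. In form: [[grip, [dx, dy, dz], [wx, wy, wz]], ...]. A call has 1 to 12 rows; each row shifts and turns the pose as measured when the row begins, along the tool's axes as they then stand; what a row does not reach is not made up. A row lasts 1/8 s, in which the tool goes at most 62.5 mm and 10.7 degrees, less where a joint would pass 70% of its speed; a pose out of reach is approached as far as the arm can. A call with a gripper value outside its range is refused whole. The fingers move at their own pace and stop on an object; FORCE is the grip in N (left out, the last holds). Time passes only in rows, so rows that do not move let the fingers close. It gives the time, the measured TCP pose, the force and the opening at its end, in the units of the state.
- get_obs(): the state, without advancing time (a new reading comes with each control period).
- imaging.camera(name): name is "scene" or "side" or "wrist"; returns the picture (400x640x3 uint8, red, green, blue); there is no depth.
- imaging.camera_params(name): a dict with "camera_matrix" (3x3 intrinsics, pixels), "k1" (the pictures are not rectified: a ray, as slopes to the right and down, at radius r is drawn at 1 + k1 r^2 times it, then the intrinsics apply), "xyz" and "rotation" of the camera in the world. Camera axes: x right, y down, z forward; pixel columns grow to the right and rows downward; lengths in m; the calibration is good to about 2 mm. A picture is of the moment at which its call begins: read the wrist's pose just before it. camera_params takes no time and is no camera call; for the wrist camera it gives the pose at the moment of the call.
- robot.hand_in(): hands the job in, once; it reports no verdict.
Trained networks look in the newest picture that a camera, given by its name, has taken for a name from the list of things; names that differ only in an ending like _2 or _b are one class to them, and where a whole thing is asked for, a point or a joint stands for the part that bears it (a point fixed in the world has none). Each returns a list of dicts, best first, with "confidence" (0 to 1); they miss things now and then, are a little off and sometimes report something else, mostly with a low value. They report only what shows in the picture. A call takes as long as a camera call. They do not tell look-alikes from the thing itself.
- imaging.cut_out(camera, target): "pixels" (400x640 bool, what is visible of it) and "box" ([centre column, centre row, width, height] in pixels, round what is visible of it).
- imaging.tip_of(camera, target): "pixel" ([column, row] in pixels: a listed point, or the origin of a listed thing).
The state is a dict: "time": time; "q": joint angles; "joint_velocities": joint speeds; "joint_torque": joint torques, N m; "position": TCP position; "tool_rot": TCP orientation; "ft_force": force on the tool from outside, world axes, zero at the start; "moment": the same for the moment, N m; "grip_width": finger opening in m.
Only numpy, scipy, OpenCV 4.12 (cv2) and the standard library are available. Lean on these libraries where they do the work, as an engineer would, in place of code of your own. Each camera call takes 0.05 s, during which the arm holds its last target. There are 200 camera calls.

## Working session

There is one attempt and no reset: what is moved stays moved. The work goes in short steps, Python scripts to look and compute and a shell command to move; the robot and the scene stay as the last step left them, time stands still between calls to the robot, and variables do not carry over. Pictures are saved under pics/ and viewed, about 8 in all and at most 12, crops included, and the job is handed in when it is done.

```bash
mkdir -p pics
cat > h.py <<'E'
import numpy as np, cv2
from rig import get_obs, imaging, robot
def ray(cam,px,P=None):
    p=P or imaging.camera_params(cam); K=np.array(p["camera_matrix"]); d=(np.array([px[0],px[1],1.])@np.linalg.inv(K).T)[:2]
    u=d.copy()
    for _ in range(30): u=d/(1+p["k1"]*(u@u))
    R=np.array(p["rotation"])
    if R.shape!=(3,3):
        from scipy.spatial.transform import Rotation; R=Rotation.from_quat(R).as_matrix()
    v=R@np.array([u[0],u[1],1]); return np.array(p["xyz"]),v/np.linalg.norm(v)
def atz(cam,px,z,P=None):
    o,v=ray(cam,px,P); return o+v*(z-o[2])/v[2]
def tri(a,b):
    A=np.zeros((3,3));c=np.zeros(3)
    for o,v in (a,b):
        M=np.eye(3)-np.outer(v,v);A+=M;c+=M@o
    x=np.linalg.solve(A,c); return x,[np.linalg.norm(np.cross(x-o,v)) for o,v in (a,b)]
E
python3 - <<'E'
from h import *
np.set_printoptions(precision=4,suppress=True)
Z=dict(big_clip_tab=.03,big_clip_throat=.0035,groove=.0535,small_clip_tab=.0186)
for c in("scene","side"):
    im=imaging.camera(c); cv2.imwrite(f"pics/{c}0.png",im[:,:,::-1])
    for t in Z:
        for r in imaging.tip_of(c,t): print(c,t,round(r["confidence"],2),np.round(r["pixel"],1),atz(c,r["pixel"],Z[t]))
print(get_obs())
E
```

```text
scene big_clip_tab 0.71 [339.5 153.8] [0.4484 0.2473 0.03  ]
scene big_clip_tab 0.61 [358.5 131.6] [0.4457 0.3874 0.03  ]
scene big_clip_tab 0.47 [396.  169.3] [0.6319 0.2684 0.03  ]
scene big_clip_throat 0.67 [348.5 136.9] [0.4146 0.3763 0.0035]
scene big_clip_throat 0.52 [384.7 165.5] [0.5849 0.2982 0.0035]
scene big_clip_throat 0.45 [352.  164.4] [0.4931 0.25   0.0035]
scene groove 0.82 [204.6 295.5] [ 0.4469 -0.3622  0.0535]
scene groove 0.69 [296.2 247.9] [ 0.5465 -0.1506  0.0535]
scene small_clip_tab 0.43 [318.5 191.5] [0.4735 0.0753 0.0186]
side big_clip_tab 0.79 [307.6 385.1] [0.447  0.3861 0.03  ]
side big_clip_tab 0.69 [327.2 311.2] [0.4539 0.2486 0.03  ]
side big_clip_tab 0.68 [237.1 305.2] [0.6175 0.2816 0.03  ]
side big_clip_throat 0.93 [248.3 321.6] [0.5936 0.2935 0.0035]
side big_clip_throat 0.84 [304.5 323.7] [0.4917 0.2693 0.0035]
side big_clip_throat 0.75 [329.8 391.5] [0.4134 0.3753 0.0035]
side groove 0.61 [329.2 162. ] [ 0.5632 -0.1527  0.0535]
side groove 0.58 [390.3 125.7] [ 0.4437 -0.3594  0.0535]
side small_clip_tab 0.46 [344.9 243.1] [0.4654 0.0696 0.0186]
{'time': 0.5, 'q': array([ 1.0125,  0.5275,  1.4328, -0.    ,  1.1814, -0.1785]), 'joint_velocities': array([-0.0018, -0.0012, -0.0009,  0.0013,  0.001 ,  0.0002]), 'joint_torque': array([ -0.0011, -43.9606, -17.679 ,   0.0632,   0.0515,  -0.    ]), 'position': array([0.2317, 0.5804, 0.2225]), 'tool_rot': array([ 0.1335,  0.6944, -0.1335,  0.6944]), 'ft_force': array([-0.4322,  0.143 , -1.3175]), 'moment': array([-0.0194,  0.0551,  0.0031]), 'grip_width': 0.08715814345342104}
```

View pics/scene0.png

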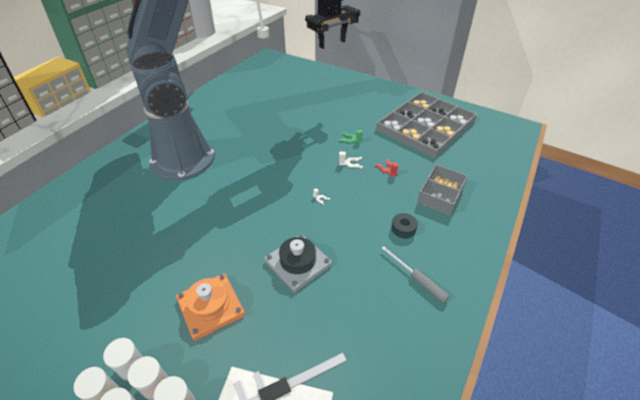

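View pics/side0.png

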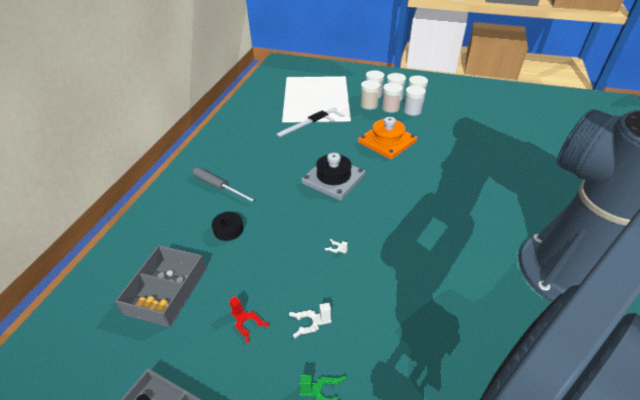

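The scene and side pictures show the larger white clip at (340,154)/(327,311), the small one at (319,192)/(345,243), and the grey stand's groove at (296,248)/(329,162). Green, red and orange are the look-alikes.

```bash
cat >> h.py <<'E'
from scipy.spatial.transform import Rotation as Ro
np.set_printoptions(precision=4,suppress=True)
def goal(pos,yaw):
    "tool x down, jaw axis y perpendicular to clip direction yaw; either half turn; shift in mm & turn in deg in tool axes"
    o=get_obs(); R=Ro.from_quat(o["tool_rot"]); print("tcp",o["position"],"t",o["time"],"F",o["ft_force"],"grip",o["grip_width"]); print("tool axes (cols)\n",R.as_matrix())
    print("shift mm",R.inv().apply(np.array(pos)-o["position"])*1e3)
    for s in (0,np.pi):
        z=np.array([np.cos(yaw+s),np.sin(yaw+s),0]);x=np.array([0,0,-1.]);G=Ro.from_matrix(np.c_[x,np.cross(z,x),z])
        print("turn deg",np.degrees((R.inv()*G).as_rotvec()),"q6",o["q"][5])
E
python3 - <<'E'
from h import *
for n,a,b in(("tab",(339.5,153.8),(327.2,311.2)),("throat",(352,164.4),(304.5,323.7)),("groove",(296.2,247.9),(329.2,162))):
    print(n,*tri(ray("scene",a),ray("side",b)))
goal([.45,.25,.2],np.radians(20))
p=imaging.camera_params("wrist");print(p)
E
```

```text
tab [0.4513 0.2476 0.0304] [np.float64(0.0027872775065510016), np.float64(0.002787277506551168)]
throat [ 0.491   0.2623 -0.0066] [np.float64(0.003249698343535322), np.float64(0.003249698343535188)]
groove [ 0.5556 -0.1514  0.0579] [np.float64(0.007145771746780219), np.float64(0.0071457717467802665)]
tcp [0.2317 0.5804 0.2225] t 0.5 F [-0.4322  0.143  -1.3175] grip 0.08715814345342104
tool axes (cols)
 [[-0.      0.3708  0.9287]
 [-0.0001  0.9287 -0.3708]
 [-1.     -0.0001  0.    ]]
shift mm [  22.5272 -225.9196  325.2828]
turn deg [-41.7629  -0.0014   0.0051] q6 -0.17846338552122712
turn deg [138.2371   0.0064   0.0017] q6 -0.17846338552122712
{'camera_matrix': array([[321.8136,   0.    , 322.7418],
       [  0.    , 321.8136, 198.1189],
       [  0.    ,   0.    ,   1.    ]]), 'k1': -0.04179139296804647, 'xyz': array([0.1558, 0.6113, 0.3848]), 'rotation': array([0.8189, 0.5545, 0.0833, 0.1228])}
```

```bash
python3 -m inch '[[87,[3,-28.2,40.7],[0,0,0]],[87,[3,-28.2,40.7],[0,0,0]],[87,[3,-28.2,40.7],[0,0,0]],[87,[3,-28.2,40.7],[0,0,0]],[87,[3,-28.2,40.7],[0,0,0]],[87,[3,-28.2,40.7],[0,0,0]],[87,[3,-28.2,40.7],[0,0,0]],[87,[3,-28.2,40.7],[0,0,0]],[87,[0,0,0],[-10.5,0,0]],[87,[0,0,0],[-10.5,0,0]],[87,[0,0,0],[-10.5,0,0]],[87,[0,0,0],[-10.5,0,0]]]'
python3 - <<'E'
from h import *
P=imaging.camera_params("wrist");im=imaging.camera("wrist"); cv2.imwrite("pics/w1.png",im[:,:,::-1])
for t,z in(("big_clip_tab",.03),("big_clip_throat",.0035)):
    for r in imaging.tip_of("wrist",t): print(t,round(r["confidence"],2),r["pixel"],atz("wrist",r["pixel"],z,P))
goal([.45,.25,.1],np.radians(20))
E
```

```text
time: 2.0
position: [0.4616, 0.2417, 0.1997]
tool_rot: [-0.131, 0.691, 0.133, 0.698]
ft_force: [-0.9, -0.4, 0.4]
grip_width: 0.0872
big_clip_tab 0.98 [440.4, 215.9] [0.4538 0.3803 0.03  ]
big_clip_tab 0.97 [301.4, 306.4] [0.6204 0.2779 0.03  ]
big_clip_tab 0.93 [328.3, 176.2] [0.4574 0.2479 0.03  ]
big_clip_throat 0.93 [329.5, 277.5] [0.5854 0.3013 0.0035]
big_clip_throat 0.84 [443.8, 174.8] [0.4131 0.3737 0.0035]
big_clip_throat 0.74 [332.2, 200.9] [0.4892 0.2661 0.0035]
tcp [0.4615 0.2418 0.1997] t 2.15 F [-0.5693  0.3234  0.0831] grip 0.08705582983768055
tool axes (cols)
 [[ 0.0094 -0.3582  0.9336]
 [ 0.0059  0.9336  0.3582]
 [-0.9999  0.0022  0.0109]]
shift mm [99.6673 11.5433 -8.9313]
turn deg [ 0.9921  0.6217 -0.1302] q6 -1.673282203400027
turn deg [-179.0052    0.2034    0.9712] q6 -1.673282203400027
```

View pics/w1.png

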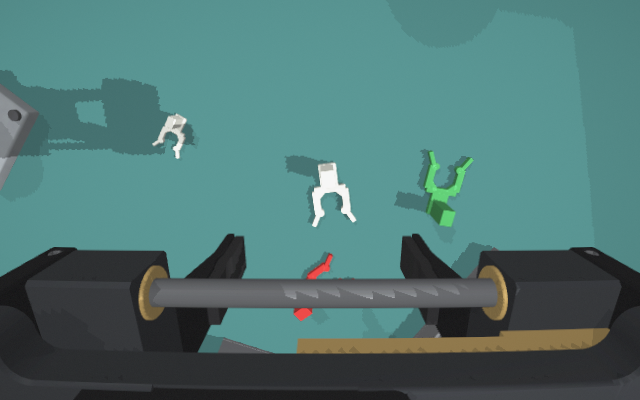

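The wrist picture shows the white clip pointing down the image, with its tab at (328,170) and arm tips at (315,225) and (352,220). Red and green are clear of it. I'll descend and refine.

```bash
python3 -m inch '[[87,[40,5,-10],[0,0,0]],[87,[40,5,-10],[-5,0.6,0]],[87,[0,0,0],[0,0,0]]]'
python3 - <<'E'
from h import *
P=imaging.camera_params("wrist");im=imaging.camera("wrist"); cv2.imwrite("pics/w2.png",cv2.resize(im[:,:,::-1][0:300,200:460],None,fx=2.5,fy=2,interpolation=cv2.INTER_CUBIC))
for t,z in(("big_clip_tab",.03),("big_clip_throat",.0035)):
    for r in imaging.tip_of("wrist",t): print(t,round(r["confidence"],2),r["pixel"],atz("wrist",r["pixel"],z,P))
for a in imaging.cut_out("wrist","big_clip_tab"):
    m=a["pixels"]; print(a["box"],im[m].mean(0),a["confidence"])
goal([.455,.248,.1],np.radians(27)); np.save("P.npy",P,allow_pickle=True)
E
```

```text
time: 2.52
position: [0.4418, 0.2453, 0.1193]
tool_rot: [-0.156, 0.688, 0.157, 0.692]
ft_force: [-0.2, 0.8, 0.7]
grip_width: 0.0867
big_clip_tab 0.86 [454.8, 275.0] [0.4525 0.3826 0.03  ]
big_clip_tab 0.77 [314.5, 219.1] [0.4578 0.2466 0.03  ]
big_clip_throat 0.94 [459.0, 224.3] [0.414  0.3748 0.0035]
big_clip_throat 0.84 [307.8, 332.9] [0.5864 0.2983 0.0035]
big_clip_throat 0.83 [316.4, 245.4] [0.4907 0.2634 0.0035]
[299.9, 329.3, 68.3, 50.0] [197.9859  66.4889  64.3962] 0.98
[466.1, 236.9, 66.2, 87.8] [ 83.0979 171.5511 102.425 ] 0.62
[319.9, 238.0, 54.4, 74.0] [228.1532 230.0981 226.8038] 0.58
tcp [0.446  0.2463 0.1228] t 2.725 F [0.3454 0.0254 0.7072] grip 0.08713615622345547
tool axes (cols)
 [[ 0.0148 -0.4321  0.9017]
 [ 0.0061  0.9018  0.4321]
 [-0.9999 -0.0009  0.016 ]]
shift mm [22.9745 -2.3033  8.4802]
turn deg [-1.3966  0.9137  0.0614] q6 -1.7355800351455515
turn deg [178.5977   0.0957  -1.4242] q6 -1.7355800351455515
```

View pics/w2.png

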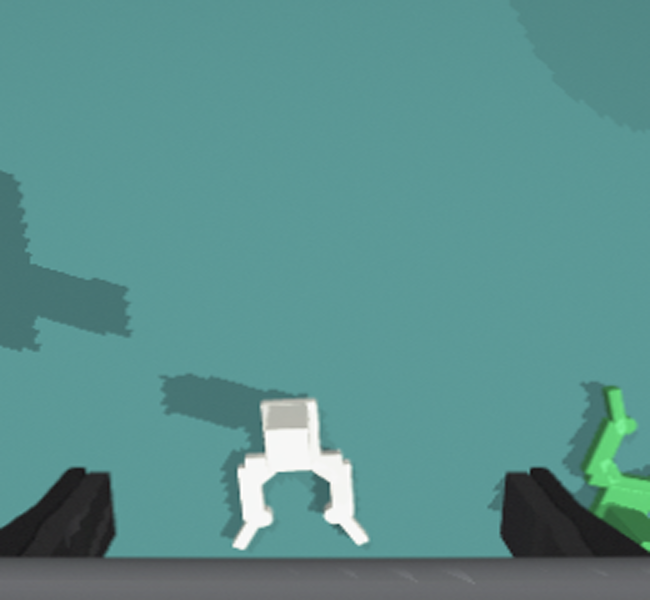

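The crop shows the tab top at about (288,415) and the arm tips at (240,547) and (361,541), in crop pixels.

Run:
```python
from h import *
P=np.load("P.npy",allow_pickle=True).item()
f=lambda c,r,z:atz("wrist",(200+c/2.5,r/2),z,P)
a,b,t=f(240,547,.0035),f(361,541,.0035),f(288,415,.041)
m=(a+b)/2;d=m-t;e=b-a
print(a,b,t,"len",np.linalg.norm(d[:2]),np.linalg.norm(e[:2]),"yaw",np.degrees(np.arctan2(d[1],d[0])),np.degrees(np.arctan2(-e[0],e[1])))
goal([.4575,.2465,.011],np.radians(25.5))
```

```text
[0.5268 0.2582 0.0035] [0.5034 0.2995 0.0035] [0.4447 0.2414 0.041 ] len 0.07974670621703957 0.047415478178254936 yaw 28.019403061247004 29.477944828882254
tcp [0.446  0.2463 0.1228] t 2.725 F [0.3454 0.0254 0.7072] grip 0.08713615622345547
tool axes (cols)
 [[ 0.0148 -0.4321  0.9017]
 [ 0.0061  0.9018  0.4321]
 [-0.9999 -0.0009  0.016 ]]
shift mm [111.9909  -4.6583   8.666 ]
turn deg [0.1033 0.9144 0.0494] q6 -1.7355800351455515
turn deg [-179.8909   -0.0776    1.4355] q6 -1.7355800351455515
```

Run:
```python
from h import *
P=np.load("P.npy",allow_pickle=True).item()
f=lambda c,r,z:atz("wrist",(200+c/2.5,r/2),z,P)
a,b,t=f(240,547,.0035),f(361,541,.0035),f(290,450,.041)
m=(a+b)/2;d=m-t
print(t,"len",np.linalg.norm(d[:2]),"yaw",np.degrees(np.arctan2(d[1],d[0])))
goal([.457,.2465,.012],np.radians(28.5))
```

```text
[0.4579 0.2483 0.041 ] len 0.06486176584881462 yaw 28.122159740591222
tcp [0.446  0.2463 0.1228] t 2.725 F [0.3454 0.0254 0.7072] grip 0.08713615622345547
tool axes (cols)
 [[ 0.0148 -0.4321  0.9017]
 [ 0.0061  0.9018  0.4321]
 [-0.9999 -0.0009  0.016 ]]
shift mm [110.9836  -4.4431   8.2311]
turn deg [-2.8966  0.9129  0.0734] q6 -1.7355800351455515
turn deg [177.0978   0.1134  -1.4112] q6 -1.7355800351455515
```

```bash
python3 -m inch '[[87,[0,-4,9],[-2.9,0.9,0]],[87,[30,0,0],[0,0,0]],[87,[30,0,0],[0,0,0]],[87,[20,0,0],[0,0,0]],[87,[0,0,0],[0,0,0]]]'
python3 - <<'E'
from h import *
goal([.4578,.2475,.012],np.radians(28.5))
E
```

```text
time: 3.35
position: [0.4665, 0.2488, 0.0499]
tool_rot: [-0.172, 0.678, 0.172, 0.694]
ft_force: [-0.7, 0.3, 0.4]
grip_width: 0.087
tcp [0.4665 0.2488 0.0499] t 3.35 F [-0.662   0.2763  0.437 ] grip 0.08704617548220846
tool axes (cols)
 [[ 0.0219 -0.4725  0.8811]
 [ 0.0048  0.8813  0.4725]
 [-0.9997 -0.0061  0.0216]]
shift mm [37.7162  3.1905 -9.0672]
turn deg [-0.301   1.2358  0.3535] q6 -1.7817601182093648
turn deg [179.6877   0.5543  -1.9379] q6 -1.7817601182093648
```

```bash
python3 -m inch '[[87,[20,3,-9],[0,1.2,0.3]],[87,[17,0,0],[0,0,0]],[87,[0,0,0],[0,0,0]]]'
python3 - <<'E'
from h import *
goal([.4578,.2475,.012],np.radians(28.5))
E
```

```text
time: 3.72
position: [0.4595, 0.2478, 0.013]
tool_rot: [-0.172, 0.684, 0.172, 0.688]
ft_force: [-0.1, -0.1, -0.1]
grip_width: 0.0867
tcp [0.4595 0.2478 0.013 ] t 3.725 F [-0.1485 -0.1063 -0.0865] grip 0.0866910594315034
tool axes (cols)
 [[ 0.0051 -0.4716  0.8818]
 [ 0.0008  0.8818  0.4716]
 [-1.     -0.0017  0.0049]]
shift mm [ 1.0245  0.5052 -1.6331]
turn deg [-0.3599  0.2791  0.0991] q6 -1.7801142624059894
turn deg [179.6395   0.1554  -0.4376] q6 -1.7801142624059894
```

Well placed. Close at 35 N, then lift.

```bash
python3 -m inch '[[0,[1,0.5,-1.6],[0,0,0]],[0,[0,0,0],[0,0,0]],[0,[0,0,0],[0,0,0]],[0,[0,0,0],[0,0,0]],[0,[0,0,0],[0,0,0]],[0,[0,0,0],[0,0,0]]]' 35
python3 -m inch '[[0,[-30,0,0],[0,0,0]],[0,[-50,0,0],[0,0,0]],[0,[-50,0,0],[0,0,0]],[0,[0,0,0],[0,0,0]],[0,[0,0,0],[0,0,0]]]'
python3 - <<'E'
from h import *
P=imaging.camera_params("wrist");im=imaging.camera("wrist"); cv2.imwrite("pics/w3.png",im[:,:,::-1])
o=get_obs();R=Ro.from_quat(o["tool_rot"])
for t in ("big_clip_tab","big_clip_throat"):
    for r in imaging.tip_of("wrist",t):
        # intersect with the tool plane of the clip's mid (tool y = 0)
        c,v=ray("wrist",r["pixel"],P); c=R.inv().apply(c-o["position"]);v=R.inv().apply(v)
        x=-.019 if t.endswith("tab") else .0075
        print(t,round(r["confidence"],2),r["pixel"],"tool mm at nominal x",(c+v*(x-c[0])/v[0])*1e3)
goal([.45,-.2,.15],0)
E
```

```text
time: 4.47
position: [0.4586, 0.2478, 0.013]
tool_rot: [-0.172, 0.683, 0.172, 0.689]
ft_force: [-0.3, -0.1, 0.4]
grip_width: 0.0347
time: 5.1
position: [0.457, 0.2473, 0.1455]
tool_rot: [-0.172, 0.684, 0.172, 0.688]
ft_force: [-0.0, 0.2, -0.5]
grip_width: 0.0002
big_clip_tab 0.88 [449.2, 252.9] tool mm at nominal x [-19.      63.8342  -8.9115]
big_clip_tab 0.73 [320.7, 195.2] tool mm at nominal x [-19.       0.1478 -38.825 ]
big_clip_throat 0.91 [451.3, 209.6] tool mm at nominal x [  7.5     73.4402 -22.443 ]
big_clip_throat 0.56 [318.4, 220.4] tool mm at nominal x [  7.5     -1.3415 -16.1069]
big_clip_throat 0.25 [321.7, 194.9] tool mm at nominal x [  7.5      0.5442 -31.1175]
tcp [0.4569 0.2472 0.1447] t 5.25 F [-0.1403  0.3837  0.2315] grip 0.0007385540629406009
tool axes (cols)
 [[ 0.0033 -0.4713  0.882 ]
 [ 0.0003  0.882   0.4713]
 [-1.     -0.0013  0.0031]]
shift mm [  -5.4647 -391.2229 -216.8197]
turn deg [28.1189  0.1901  0.031 ] q6 -1.7799240464558783
turn deg [-151.8809   -0.0419    0.2572] q6 -1.7799240464558783
```

View pics/w3.png

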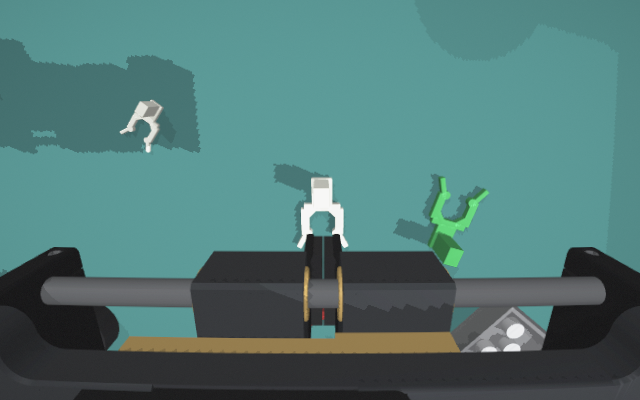

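The jaws were still closing (35 mm) when I lifted, so the clip stayed on the bench, tab at (321,188). I'll reopen, re-measure and grip with more closing time.

```bash
python3 -m inch '[[45,[0,0,0],[0,0,0]],[45,[0,0,0],[0,0,0]],[45,[0,0,0],[0,0,0]],[45,[0,0,0],[0,0,0]],[45,[0,0,0],[0,0,0]]]'
python3 - <<'E'
from h import *
P=imaging.camera_params("wrist");im=imaging.camera("wrist")
for t,z in(("big_clip_tab",.03),("big_clip_throat",.0035)):
    for r in imaging.tip_of("wrist",t): print(t,round(r["confidence"],2),r["pixel"],atz("wrist",r["pixel"],z,P))
goal([.4578,.2475,.012],np.radians(28.3))
E
```

```text
time: 5.88
position: [0.4553, 0.2467, 0.1418]
tool_rot: [-0.172, 0.687, 0.171, 0.685]
ft_force: [0.0, -0.9, 0.2]
grip_width: 0.0411
big_clip_tab 0.93 [322.0, 199.5] [0.4586 0.249  0.03  ]
big_clip_tab 0.88 [271.6, 342.4] [0.6211 0.2759 0.03  ]
big_clip_tab 0.73 [451.5, 255.5] [0.4499 0.3838 0.03  ]
big_clip_throat 0.71 [306.6, 311.5] [0.5878 0.2985 0.0035]
big_clip_throat 0.65 [453.6, 207.5] [0.4118 0.3721 0.0035]
big_clip_throat 0.64 [318.8, 223.2] [0.4893 0.2617 0.0035]
tcp [0.4554 0.2467 0.1419] t 6.025 F [-0.0328  0.3014 -0.274 ] grip 0.044127386979419383
tool axes (cols)
 [[-0.0024 -0.4712  0.882 ]
 [-0.0014  0.882   0.4712]
 [-1.     -0.0001 -0.0028]]
shift mm [129.8885  -0.4535   2.8817]
turn deg [-0.1897 -0.1587  0.0041] q6 -1.7799287226714064
turn deg [179.8102   0.0064   0.249 ] q6 -1.7799287226714064
```

```bash
python3 -m inch '[[45,[45,0,1],[0,0,0]],[45,[45,0,1],[0,0,0]],[45,[38,0,0],[0,0,0]],[45,[0,0,0],[0,0,0]]]'
python3 - <<'E'
from h import *
goal([.4578,.2475,.012],np.radians(28.3))
E
```

```text
time: 6.52
position: [0.4605, 0.2486, 0.0126]
tool_rot: [-0.172, 0.684, 0.172, 0.688]
ft_force: [-0.7, 0.6, 0.5]
grip_width: 0.0447
tcp [0.4605 0.2486 0.0126] t 6.525 F [-0.7138  0.61    0.5328] grip 0.044651078582147334
tool axes (cols)
 [[ 0.005  -0.4712  0.882 ]
 [ 0.0008  0.882   0.4712]
 [-1.     -0.0017  0.0047]]
shift mm [ 0.5972  0.2938 -2.9598]
turn deg [-0.1856  0.2712  0.0961] q6 -1.7787456411019849
turn deg [179.8139   0.1507  -0.4256] q6 -1.7787456411019849
```

```bash
python3 -m inch '[[0,[0,0.3,-3],[0,0.3,0]],[0,[0,0,0],[0,0,0]],[0,[0,0,0],[0,0,0]],[0,[0,0,0],[0,0,0]],[0,[0,0,0],[0,0,0]],[0,[0,0,0],[0,0,0]],[0,[0,0,0],[0,0,0]],[0,[0,0,0],[0,0,0]]]' 40
python3 -c "
from h import *
goal([.4578,.2475,.012],np.radians(28.3))"
```

```text
time: 7.52
position: [0.4608, 0.2485, 0.0178]
tool_rot: [-0.172, 0.683, 0.171, 0.689]
ft_force: [-0.6, -0.5, 0.0]
grip_width: 0.0136
tcp [0.4608 0.2485 0.0178] t 7.525 F [-0.5808 -0.5455  0.0232] grip 0.013564627732691518
tool axes (cols)
 [[ 0.0089 -0.4715  0.8818]
 [ 0.0007  0.8819  0.4715]
 [-1.     -0.0036  0.0082]]
shift mm [ 5.803   0.5607 -3.1075]
turn deg [-0.1686  0.4691  0.2076] q6 -1.7769339418382422
turn deg [179.8296   0.3258  -0.7362] q6 -1.7769339418382422
```

```bash
python3 -m inch '[[0,[-20,0,0],[0,0,0]],[0,[-40,0,0],[0,0,0]],[0,[-50,0,0],[0,0,0]],[0,[-20,0,0],[0,0,0]],[0,[0,0,0],[0,0,0]]]'
python3 - <<'E'
from h import *
P=imaging.camera_params("wrist");im=imaging.camera("wrist")
o=get_obs();R=Ro.from_quat(o["tool_rot"])
s=imaging.camera("scene");d=imaging.camera("side")
goal([.45,-.2,.15],0)
cv2.imwrite("pics/w4.png",np.vstack([np.hstack([cv2.resize(s[20:170,240:440],(400,300)),cv2.resize(d[200:350,230:430],(400,300))]),cv2.resize(im[150:300,200:440],(480,300)).__getitem__((slice(None),slice(40,440))) if 0 else np.hstack([cv2.resize(im[130:280,220:420],(400,300)),np.zeros((300,400,3),np.uint8)])])[:,:,::-1])
for c in("scene","side","wrist"):
  for t,x in(("big_clip_tab",-.019),("big_clip_throat",.0075)):
    for r in imaging.tip_of(c,t):
        k,v=ray(c,r["pixel"],P if c=="wrist" else None); k=R.inv().apply(k-o["position"]);v=R.inv().apply(v)
        print(c,t,round(r["confidence"],2),r["pixel"],"tool mm @x",(k+v*(x-k[0])/v[0])*1e3,"@y=0",(k-v*k[1]/v[1])*1e3)
E
```

```text
time: 8.15
position: [0.4589, 0.2481, 0.1501]
tool_rot: [-0.172, 0.684, 0.171, 0.688]
ft_force: [-0.7, 0.2, -1.0]
grip_width: 0.0137
tcp [0.4572 0.2475 0.1477] t 8.3 F [-0.9438 -0.0281  0.313 ] grip 0.013694289808705387
tool axes (cols)
 [[ 0.0001 -0.4712  0.882 ]
 [-0.0019  0.882   0.4712]
 [-1.     -0.0017 -0.0008]]
shift mm [  -1.456  -391.3013 -217.2464]
turn deg [28.114  -0.0228  0.1067] q6 -1.7778629072911918
turn deg [-151.8859   -0.1443   -0.0308] q6 -1.7778629072911918
scene big_clip_tab 0.61 [342.7, 121.9] tool mm @x [-19.     -24.4696  -4.1952] @y=0 [-2.9806  0.     -3.644 ]
scene big_clip_tab 0.45 [394.7, 169.0] tool mm @x [ -19.     -228.098   124.6337] @y=0 [171.9389  -0.     171.4148]
scene big_clip_tab 0.44 [359.9, 131.7] tool mm @x [-19.     -71.3709  43.5234] @y=0 [30.1934  0.     49.0532]
scene big_clip_throat 0.52 [383.4, 165.8] tool mm @x [   7.5    -184.7684  102.8552] @y=0 [159.8359   0.     133.4304]
scene big_clip_throat 0.45 [354.0, 131.6] tool mm @x [  7.5    -33.161   29.4437] @y=0 [30.3626  0.     31.4026]
side big_clip_tab 0.91 [234.6, 304.2] tool mm @x 
[... 283 characters left out ...]
.3968]
side big_clip_throat 0.65 [329.2, 390.0] tool mm @x [  7.5    188.2438  33.5994] @y=0 [464.1317   0.      -9.7967]
side big_clip_throat 0.58 [307.2, 280.9] tool mm @x [ 7.5    10.8081 31.0246] @y=0 [22.2419  0.     29.5549]
wrist big_clip_tab 0.75 [323.2, 260.6] tool mm @x [-19.       1.1359  -3.7087] @y=0 [-645.0254    0.     -339.4231]
wrist big_clip_tab 0.68 [446.5, 248.9] tool mm @x [-19.      62.3514  -9.9303] @y=0 [-165.0682   -0.      -81.9512]
wrist big_clip_throat 0.85 [452.3, 204.6] tool mm @x [  7.5     73.7651 -24.2968] @y=0 [-165.0653    0.      -81.6207]
wrist big_clip_throat 0.57 [304.0, 300.9] tool mm @x [  7.5    -10.6945  38.3816] @y=0 [-150.1289    0.      -71.9208]
```

View pics/w4.png

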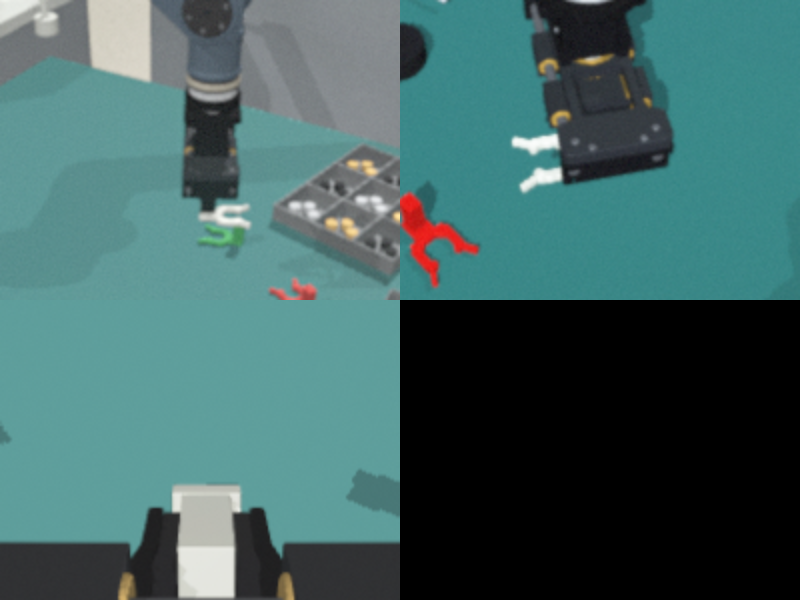

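The clip is held by its tab (jaws 13.7 mm, arms pointing forward in both overview crops). Next I'll carry it to where the wrist camera looks down on the grey stand.

```bash
python3 -c "
from h import *
goal([.642,-.175,.25],np.radians(-15))"
```

```text
tcp [0.4576 0.2476 0.1478] t 8.6 F [-0.2906 -0.6894 -0.6443] grip 0.013562781206211454
tool axes (cols)
 [[ 0.0003 -0.4712  0.882 ]
 [-0.0018  0.882   0.4712]
 [-1.     -0.0017 -0.0006]]
shift mm [-101.3464 -459.8299  -36.5105]
turn deg [43.112   0.0028  0.1091] q6 -1.7778091501590783
turn deg [-136.888    -0.1369    0.0036] q6 -1.7778091501590783
```

```bash
python3 -m inch '[[0,[-40,-20,-4],[0,0,0]],[0,[-40,-50,-4],[0,0,0]],[0,[-20,-50,-4],[0,0,0]],[0,[0,-50,-4],[0,0,0]],[0,[0,-50,-4],[0,0,0]],[0,[0,-50,-4],[0,0,0]],[0,[0,-50,-4],[0,0,0]],[0,[0,-50,-4],[0,0,0]],[0,[0,-50,-4],[0,0,0]],[0,[0,-40,0],[0,0,0]],[0,[0,0,0],[10.7,0,0]],[0,[0,0,0],[10.7,0,0]]]'
python3 -m inch '[[0,[0,0,0],[10.7,0,0]],[0,[0,0,0],[10.7,0,0]],[0,[0,0,0],[0,0,0]]]'
python3 - <<'E'
from h import *
P=imaging.camera_params("wrist");im=imaging.camera("wrist");cv2.imwrite("pics/w5.png",im[:,:,::-1])
for r in imaging.tip_of("wrist","groove"): print(round(r["confidence"],2),r["pixel"],atz("wrist",r["pixel"],.0535,P))
goal([.642,-.175,.25],np.radians(-15)); np.save("P.npy",P,allow_pickle=True)
E
```

```text
time: 10.1
position: [0.648, -0.1896, 0.2443]
tool_rot: [-0.041, 0.708, 0.04, 0.703]
ft_force: [0.5, 0.9, -0.6]
grip_width: 0.014
time: 10.48
position: [0.6471, -0.1899, 0.2415]
tool_rot: [0.09, 0.705, -0.091, 0.697]
ft_force: [-0.3, 0.2, -0.6]
grip_width: 0.0133
0.87 [332.8, 79.7] [ 0.5494 -0.1531  0.0535]
0.74 [111.2, 28.9] [ 0.4424 -0.3574  0.0535]
tcp [ 0.6471 -0.1899  0.2416] t 10.575 F [ 0.1312  0.8438 -1.0004] grip 0.0135307460512964
tool axes (cols)
 [[-0.0111  0.2533  0.9673]
 [ 0.0007  0.9674 -0.2533]
 [-0.9999 -0.0022 -0.0109]]
shift mm [-8.2971 13.0948 -8.8131]
turn deg [ 0.327  -0.6253  0.1262] q6 -1.7623529345064106
turn deg [-179.6702   -0.1978   -0.9804] q6 -1.7623529345064106
```

View pics/w5.png

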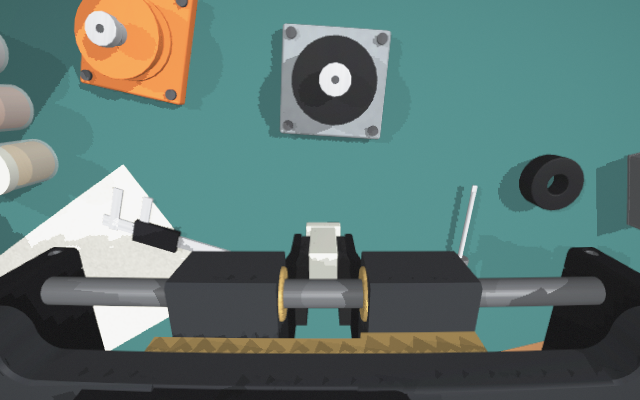

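The wrist picture shows the grey stand's axle head at (335,79), black pulley round it, and the clip still in the jaws at (323,240).

Run:
```python
from h import *
P=np.load("P.npy",allow_pickle=True).item()
im=cv2.imread("pics/w5.png");g=cv2.cvtColor(im,cv2.COLOR_BGR2GRAY)
n,l,s,c=cv2.connectedComponentsWithStats((g[60:100,315:355]>170).astype(np.uint8));i=1+s[1:,4].argmax();h=c[i]+[315,60]
n,l,s,c=cv2.connectedComponentsWithStats((g[20:145,270:400]<85).astype(np.uint8));i=1+s[1:,4].argmax();b=s[i];p=np.array([270+b[0]+b[2]/2-.5,20+b[1]+b[3]/2-.5])
print(h,atz("wrist",h,.075,P),p,b,atz("wrist",p,.05,P))
d=np.array([np.cos(np.radians(-15)),np.sin(np.radians(-15)),0])
G=np.array([.5505,-.1528,0]); goal(G-.076*d+[0,0,.12],np.radians(-15))
```

```text
[334.644   79.0604] [ 0.5505 -0.1522  0.075 ] [334.  80.] [  22   16   85   89 5008] [ 0.5498 -0.1518  0.05  ]
tcp [ 0.6471 -0.1899  0.2416] t 10.575 F [ 0.1312  0.8438 -1.0004] grip 0.0135307460512964
tool axes (cols)
 [[-0.0111  0.2533  0.9673]
 [ 0.0007  0.9674 -0.2533]
 [-0.9999 -0.0022 -0.0109]]
shift mm [ 123.5554   12.1118 -177.5214]
turn deg [ 0.327  -0.6253  0.1262] q6 -1.7623529345064106
turn deg [-179.6702   -0.1978   -0.9804] q6 -1.7623529345064106
```

```bash
python3 -m inch '[[0,[0,3,-44],[0,-0.6,0]],[0,[0,3,-44],[0,0,0]],[0,[0,3,-44],[0,0,0]],[0,[0,3,-44],[0,0,0]],[0,[40,0,0],[0,0,0]],[0,[40,0,0],[0,0,0]],[0,[40,0,0],[0,0,0]],[0,[0,0,0],[0,0,0]]]'
python3 - <<'E'
from h import *
d=np.array([np.cos(np.radians(-15)),np.sin(np.radians(-15)),0])
G=np.array([.5501,-.1522,0]); goal(G-.076*d+[0,0,.07],np.radians(-15))
E
```

```text
time: 11.58
position: [0.477, -0.1339, 0.121]
tool_rot: [0.081, 0.7, -0.085, 0.705]
ft_force: [0.1, 0.3, -0.7]
grip_width: 0.0134
tcp [ 0.477  -0.1339  0.121 ] t 11.575 F [ 0.0884  0.3269 -0.6548] grip 0.013439029658689445
tool axes (cols)
 [[ 0.0068  0.2337  0.9723]
 [-0.0064  0.9723 -0.2336]
 [-1.     -0.0047  0.0081]]
shift mm [50.94    1.5403 -1.0465]
turn deg [1.4865 0.4663 0.2618] q6 -1.8306045568109368
turn deg [-178.5115   -0.4079    0.7264] q6 -1.8306045568109368
```

```bash
python3 -m inch '[[0,[20,1.5,-1],[1.5,0.5,0]],[0,[23,0,0],[0,0,0]],[0,[0,0,0],[0,0,0]]]'
python3 - <<'E'
from h import *
d=np.array([np.cos(np.radians(-15)),np.sin(np.radians(-15)),0])
G=np.array([.5501,-.1522,0]); goal(G-.076*d+[0,0,.07],np.radians(-15))
s=imaging.camera("scene");e=imaging.camera("side")
cv2.imwrite("pics/s6.png",np.hstack([cv2.resize(s[200:300,230:330],(400,400),interpolation=2),cv2.resize(e[110:210,280:380],(400,400),interpolation=2)])[:,:,::-1])
E
```

```text
time: 11.95
position: [0.4806, -0.1344, 0.0814]
tool_rot: [0.088, 0.699, -0.094, 0.704]
ft_force: [-0.6, -0.4, -0.5]
grip_width: 0.0138
tcp [ 0.4806 -0.1344  0.0814] t 11.95 F [-0.6001 -0.4116 -0.5157] grip 0.013830587156813817
tool axes (cols)
 [[ 0.0059  0.2557  0.9667]
 [-0.0085  0.9667 -0.2557]
 [-0.9999 -0.0067  0.0079]]
shift mm [11.4098  0.8726 -4.3047]
turn deg [0.1857 0.4529 0.3827] q6 -1.8004337402405992
turn deg [-179.8119   -0.6006    0.7107] q6 -1.8004337402405992
```

View pics/s6.png

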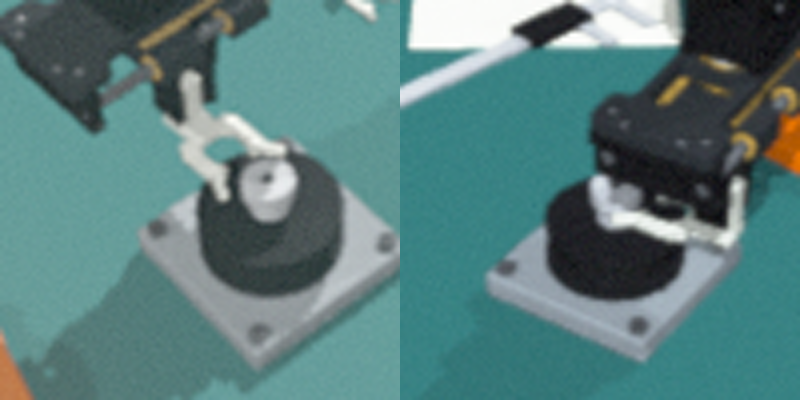

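The clip sits level above the pulley with its mouth aimed at the axle. I'll feel for the pulley top.

```bash
python3 -m inch '[[0,[6,0.9,-4],[0,0.4,0.3]],[0,[3,0,0],[0,0,0]]]'; python3 -m inch '[[0,[3,0,0],[0,0,0]]]';python3 -m inch '[[0,[3,0,0],[0,0,0]]]'
```

```text
time: 12.3
position: [0.4793, -0.1337, 0.0755]
tool_rot: [0.09, 0.698, -0.092, 0.704]
ft_force: [0.1, 0.2, -0.3]
grip_width: 0.0139
time: 12.42
position: [0.4796, -0.1339, 0.0727]
tool_rot: [0.089, 0.698, -0.093, 0.704]
ft_force: [0.6, -0.3, 0.1]
grip_width: 0.0138
time: 12.55
position: [0.4796, -0.1339, 0.0697]
tool_rot: [0.089, 0.698, -0.093, 0.704]
ft_force: [0.1, 0.0, 0.1]
grip_width: 0.0139
```

```bash
for i in 1 2 3; do python3 -m inch '[[0,[2,0,0],[0,0,0]]]' | sed -n '2p;4p'; done
```

```text
position: [0.4796, -0.1339, 0.0674]
ft_force: [-0.3, 0.1, -0.5]
position: [0.4791, -0.1338, 0.066]
ft_force: [-5.2, 1.0, 15.5]
position: [0.4788, -0.1337, 0.0652]
ft_force: [-4.5, 1.6, 15.3]
```

Contact: underside meets pulley at TCP z ≈ 0.0668. Raise about 3 mm, then push.

```bash
python3 -m inch '[[0,[-4,0,0],[0,0,0]],[0,[0,0,0],[0,0,0]]]'
python3 - <<'E'
from h import *
d=np.array([np.cos(np.radians(-15)),np.sin(np.radians(-15)),0])
G=np.array([.5501,-.1522,0]); goal(G-.034*d+[0,0,.069],np.radians(-15))
E
```

```text
time: 13.18
position: [0.479, -0.1338, 0.0697]
tool_rot: [0.089, 0.698, -0.093, 0.704]
ft_force: [-0.6, -0.4, -0.0]
grip_width: 0.0137
tcp [ 0.479  -0.1338  0.0697] t 13.175 F [-0.6065 -0.3608 -0.0084] grip 0.013686181947876687
tool axes (cols)
 [[ 0.0079  0.2547  0.967 ]
 [-0.0059  0.967  -0.2547]
 [-1.     -0.0037  0.0091]]
shift mm [ 1.0391  0.4847 39.4724]
turn deg [0.2428 0.5222 0.2117] q6 -1.807898659921282
turn deg [-179.755    -0.3321    0.8192] q6 -1.807898659921282
```

```bash
python3 -m inch '[[0,[0.5,0.5,8],[0,0.5,0]],[0,[0,0,8],[0,0,0]],[0,[0,0,6],[0,0,0]]]'; for i in 1 2 3; do python3 -m inch '[[0,[0,0,3],[0,0,0]]]' | sed -n '2p;4p'; done
```

```text
time: 13.55
position: [0.5014, -0.1391, 0.0685]
tool_rot: [0.09, 0.702, -0.092, 0.7]
ft_force: [-1.0, -0.6, -0.0]
grip_width: 0.0132
position: [0.5038, -0.1398, 0.068]
ft_force: [-1.6, -0.2, 0.0]
position: [0.506, -0.1403, 0.0677]
ft_force: [-1.7, -0.8, -0.0]
position: [0.5088, -0.141, 0.0675]
ft_force: [-0.8, -0.4, -0.1]
```

```bash
for i in 1 2 3 4; do python3 -m inch '[[0,[-0.4,0,3],[0,0,0]]]' | sed -n '2,4p'; done
```

```text
position: [0.5124, -0.1421, 0.068]
tool_rot: [0.09, 0.703, -0.092, 0.699]
ft_force: [-1.0, -1.1, -0.3]
position: [0.5161, -0.1431, 0.0686]
tool_rot: [0.09, 0.703, -0.092, 0.7]
ft_force: [1.2, -0.3, -0.9]
position: [0.519, -0.1437, 0.0691]
tool_rot: [0.09, 0.703, -0.092, 0.699]
ft_force: [-3.4, -0.5, 0.3]
position: [0.5192, -0.1437, 0.0692]
tool_rot: [0.09, 0.706, -0.091, 0.697]
ft_force: [-7.8, -1.1, 2.8]
```

```bash
for i in 1 2; do python3 -m inch '[[0,[0,0,4],[0,0,0]]]' | sed -n '2,4p'; done
python3 - <<'E'
from h import *
s=imaging.camera("scene");e=imaging.camera("side")
cv2.imwrite("pics/s7.png",np.hstack([cv2.resize(s[200:300,230:330],(400,400),interpolation=2),cv2.resize(e[110:210,280:380],(400,400),interpolation=2)])[:,:,::-1])
goal([.5173,-.1434,.067],np.radians(-15))
E
```

```text
position: [0.5193, -0.1434, 0.0688]
tool_rot: [0.09, 0.709, -0.09, 0.694]
ft_force: [-8.2, 0.5, 5.1]
position: [0.5194, -0.1433, 0.0685]
tool_rot: [0.09, 0.712, -0.089, 0.691]
ft_force: [-7.2, -1.3, 5.4]
tcp [ 0.5194 -0.1433  0.0684] t 14.775 F [-6.769  -0.4152  3.6686] grip 0.01373380570092196
tool axes (cols)
 [[-0.0291  0.252   0.9673]
 [ 0.0056  0.9677 -0.2519]
 [-0.9996 -0.0019 -0.0295]]
shift mm [ 1.4663 -0.6426 -2.0027]
turn deg [ 0.4043 -1.6914  0.1153] q6 -1.7792463704521193
turn deg [-179.576    -0.1807   -2.6508] q6 -1.7792463704521193
```

View pics/s7.png

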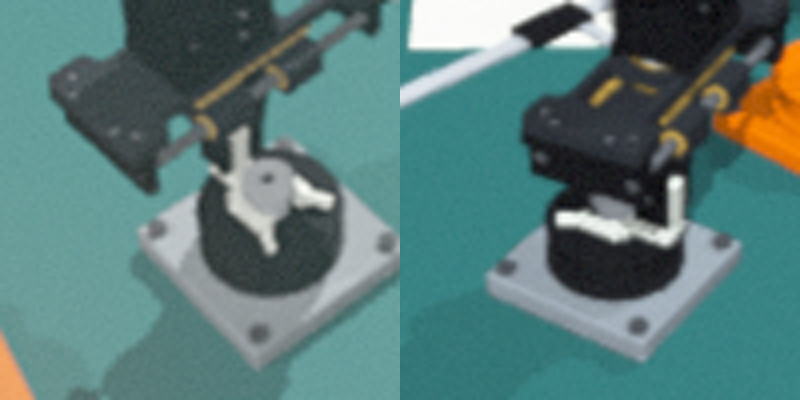

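It appears home (tips past the axle), but 8 N doesn't rule out unsnapped arms; one firmer push, with the tilt corrected.

```bash
python3 -m inch '[[0,[0,0,0],[0,-1.7,0]]]' | sed -n '2,4p'; python3 -m inch '[[0,[0,0,10],[0,-1.5,0]]]' | sed -n '2,4p';  python3 -m inch '[[0,[0,0,12],[0,-2,0]]]' | sed -n '2,4p'
```

```text
position: [0.5188, -0.1432, 0.0681]
tool_rot: [0.089, 0.702, -0.09, 0.701]
ft_force: [0.2, 0.2, -1.2]
position: [0.5195, -0.1428, 0.0671]
tool_rot: [0.089, 0.7, -0.089, 0.703]
ft_force: [-23.0, -2.2, 13.0]
position: [0.5201, -0.1428, 0.0668]
tool_rot: [0.087, 0.696, -0.088, 0.707]
ft_force: [-24.4, -5.0, 25.4]
```

Hard stop at 24 N with only 0.6 mm motion: home. Relax and release.

```bash
python3 -m inch '[[0,[-1,0,0],[0,0.8,0]],[0,[0,0,0],[0,0,0]],[45,[0,0,0],[0,0,0]],[45,[0,0,0],[0,0,0]],[45,[0,0,0],[0,0,0]],[45,[0,0,0],[0,0,0]],[45,[0,0,0],[0,0,0]],[45,[0,0,0],[0,0,0]]]'
```

```text
time: 16.15
position: [0.5219, -0.1435, 0.0685]
tool_rot: [0.088, 0.7, -0.088, 0.703]
ft_force: [0.1, -0.9, 0.9]
grip_width: 0.0446
```

```bash
python3 -m inch '[[45,[-20,0,0],[0,0,0]],[45,[-50,0,0],[0,0,0]],[45,[-50,0,0],[0,0,0]],[45,[0,0,40],[0,0,0]],[45,[0,0,40],[0,0,0]],[45,[0,0,20],[0,0,0]],[45,[0,0,0],[0,0,0]],[45,[0,0,0],[0,0,0]]]'
python3 - <<'E'
from h import *
P=imaging.camera_params("wrist");w=imaging.camera("wrist");s=imaging.camera("scene");e=imaging.camera("side")
for r in imaging.tip_of("wrist","groove"): print("groove",r,atz("wrist",r["pixel"],.0535,P))
for t in("big_clip_tab","big_clip_throat"):
    for r in imaging.tip_of("wrist",t): print(t,r,atz("wrist",r["pixel"],.08 if t.endswith("tab") else .0535,P))
cv2.imwrite("pics/w8.png",np.hstack([cv2.resize(w[10:180,240:410],(400,400),interpolation=2),np.vstack([cv2.resize(s[210:290,250:350],(250,200),interpolation=2),cv2.resize(e[125:205,280:380],(250,200),interpolation=2)])])[:,:,::-1])
E
```

```text
time: 17.15
position: [0.6183, -0.1678, 0.1924]
tool_rot: [0.088, 0.701, -0.088, 0.702]
ft_force: [-0.3, -0.1, -0.6]
grip_width: 0.0449
groove {'pixel': [319.4, 110.2], 'confidence': 0.78} [ 0.5476 -0.152   0.0535]
groove {'pixel': [68.2, 56.4], 'confidence': 0.77} [ 0.4449 -0.3564  0.0535]
big_clip_tab {'pixel': [322.6, 69.3], 'confidence': 0.87} [ 0.5167 -0.1411  0.08  ]
```

View pics/w8.png

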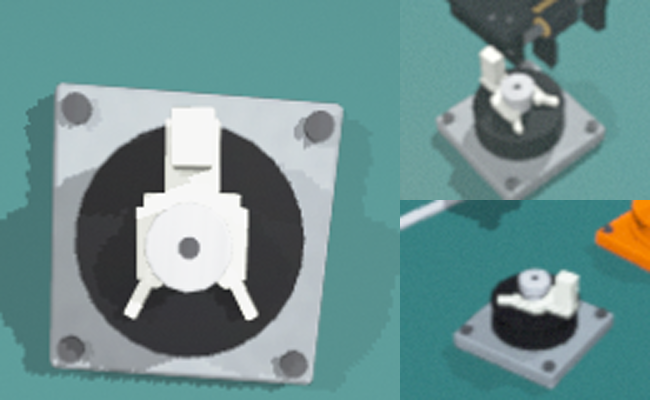

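The clip sits level and centred round the axle head, arms closed behind it, with the gripper clear.

```bash
python3 -c "
from h import *
print(robot.hand_in())"
```

```text
the job is handed in; nothing more can be done
None
```

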